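# Fit the missing shelf bracket to the ware rack

### The arm

A 7-joint arm with a two-finger parallel gripper is mounted at the origin on the work surface. World frame = base frame: x ahead of the robot, y to its left, z up, the work surface at z = 0. Lengths are in mm, angles in rad, forces in N, time in s.
With the tool pointing down it reaches from about 425 to 875 mm from the base axis. Payload 8.4 kg.
Tool frame: the origin (TCP) lies where the fingers leave the gripper's body, on its centre line; the fingertips stand 73 mm ahead of it and the grasp point (between the pads) lies 54 mm ahead of it; x points along the fingers, y is the direction in which the jaws open and shut, and the axes are right-handed (so a half turn about x gives the same grasp; the last joint's range is limited). The gripper opens to 85 mm and grips with 20 to 120 N. Pads are 22 mm wide; open, the fingers measure 114 mm over their backs; the gripper's body (76 mm by 85 mm) begins 54 mm behind the grasp point. The pads swing forward as they close: fully open they stand 13 mm farther back than shut.
Start: joints at [1.08, 0.333, 0.04, 1.465, -0.013, 1.343, -0.059], TCP at [248.181, -600.728, 303.908] pointing down, gripper open.
Joint ranges: [-2.58, 2.58], [-0.38, 2.09], [-1.3, 1.39], [0.25, 2.4], [-1.5, 4.64], [0.08, 2.09], [-2.65, 2.65]. Speed limits (rad/s): [2.22, 2.22, 2.79, 2.79, 3.14, 3.14, 3.14].

### API

Orientations are given as a rotation vector (axis times angle).
In Python, from bench import robot gives the robot as it stands.
- The arm moves only by the tool servo_tool, never from a script. Its argument "rows" is a list of rows, each a list of 2 entries, a list of its own where there are three numbers: the shift along the tool's x, y, z in units of 100 mm (1.0 is 100 mm), then the turn about the tool's x in units of 90 degrees (1.0 is 90 degrees). In form: [[[tx, ty, tz], twist], ...]. A call has exactly 8 rows; each row is the pose to reach, as a shift and turn from the pose commanded when the call began, along the tool's axes at that moment; what a row does not reach only later rows make up. A row lasts 1/8 s, in which the tool goes at most 62.5 mm and 10.7 degrees, less where a joint would pass 70% of its speed; a pose out of reach is approached as far as the arm can. A call with a number of a shift or a turn outside -1 to 1 is refused whole. A call with a gripper value outside its range is refused whole. "hand" is the finger opening in mm, from 0 to 85.4, set as the call begins (left out, the last holds). The fingers move at their own pace and stop on an object; the grip force is fixed at half the most. Time passes only in rows, so rows that repeat a pose let the fingers close, or fill a call up. It gives the time, the measured TCP pose, the force and the opening at its end, in the units of the state.
- robot.state(): the state, without advancing time (a new reading comes with each control period).
- robot.snapshot(name): name is "scene" or "top" or "wrist"; returns (picture, depth): 420x560x3 uint8, red, green, blue; 420x560 float32, mm along the optical axis (not along the pixel's ray), 0 where there is no reading.
- robot.camera_params(name): a dict with "fx", "fy", "cx", "cy" (pixels), "R" (3x3) and "t" (3): a world point X has camera coordinates R X + t; the wrist camera has in their place "mount" (4x4, takes a point from camera to tool coordinates, whose origin is the TCP and whose axes are the tool frame's). Camera axes: x right, y down, z forward; pixel columns grow to the right and rows downward; lengths in mm; the calibration is good to about 2 mm. The wrist camera is an equidistant fisheye: a pixel r from the principal point sees the ray r / f radians off the axis. A picture is of the moment at which its call begins: read the wrist's pose just before it. camera_params takes no time and is no camera call.
- robot.job_done(): hands the job in, once; it reports no verdict.
The state is a dict: "time": time; "joints": joint angles; "qvel": joint speeds; "tau": joint torques, N m; "tool_pos": TCP position; "tcp_rot": TCP orientation; "contact_force": force on the tool from outside, world axes, zero at the start; "ft_torque": the same for the moment, N m; "opening": finger opening in mm.
Only numpy, scipy, OpenCV 4.12 (cv2) and the standard library are available. Lean on these libraries where they do the work, as an engineer would, in place of code of your own. Each camera call takes 0.05 s, during which the arm holds its last target.

### The job

The small ware rack on the bench still lacks one bracket: slide the blue bracket upward out of the slotted wooden holder by its top edge, hook its two claws into the two slots of the rack's empty post, then press it down until it snaps home under the sprung latch, fully seated and upright, and let go of it. Leave the two flat ribs in the holder, and do not disturb the white bowl or the glaze jar.

Things in the scene. Friction and masses are not known exactly. Their poses are not given: they have to be found in the camera images.
- rack: Dark steel ware rack, fixed: two slotted posts 50 mm wide, 220 mm tall; the right one (seen from the robot) is empty, the other, 220 mm to +y, carries a bare steel bracket like the blue one. Origin at bench height under the empty post's front face; x into the post, away from the robot, y left, z up. Base plate 10 mm high, x -30 to 100 mm, y -55 to 275 mm
- seat (a point): On the empty post's front face (towards the robot), centre line, bottom edge of the upper slot, 166 mm above the bench; rack's axes. The face is 4 mm sheet with two slots 12 mm wide, 34 mm high, the lower one's bottom edge 54 mm below this point; hollow behind. Bracket home: bracket_claw lies on this point, axes parallel
- bracket_claw (a point): On the blue bracket's back flange face (it goes flat on the post), mid-thickness, at the underside of the upper claw's tongue, 14 mm below the bracket's top. x: the way the claws point, y across the plate, z up. Claws 6 mm wide, one 54 mm below the other: tongue 7 mm high above this point, reaching 13 mm out, with a lip hanging 16 mm below it from 5.5 to 11.5 mm out
- bracket: Blue bracket, upright plate 8 mm thick, 110 mm high, 0.25 kg; origin at its bottom, under the flange face, 96 mm below bracket_claw, same axes. Top bar 130 mm long (to -x), 26 mm deep; web 70 mm long below it; back flange 36 mm wide, 4 mm thick, over the top 84 mm. The claws enter the slots when 16 to 27 mm above home (21 is the middle), then drop behind the sheet
- bracket_grip (a point): Best place to grip the bracket from above: mid-thickness (8 mm, fingers close along y), half-way up its top bar (13 mm below the top edge), 58 mm from the flange face; axes as bracket_claw. The centre of mass is about 40 mm from the flange face
- bracket_pad (a point): Centre of the top of the bracket's orange press pad (30 mm along x, 26 mm along y, flush with its top edge) right at the flange: 15 mm from the flange face, 14 mm above bracket_claw. Press down here
- latch (a joint): Spring latch in the empty post behind the upper slot, orange tail at the back: 0 = sprung out, grows to about 0.002 m as a bump on the back of the upper claw pushes it. The bump meets it about 9 mm above home; there the hooked bracket hangs by itself if let go. The last 9 mm must be pressed, with some 5 to 10 N, down to a hard stop
- holder: Plywood holder, fixed, 100 x 180 mm, 28 mm high, origin under its centre. Three slots along its x at y = -55, 0 and 55 mm, each 74 mm long, 11 mm wide, 20 mm deep (floor 8 mm above the bench). The blue bracket stands in one, claws to the holder's +x; flat ribs stand in the other two
- rib_a_mid (a point): Centre of the brown wooden rib, a flat plate 70 x 8 mm, 66 mm high at its rounded top, standing in one of the holder's slots, top 74 mm above the bench (the bracket's top is 118 mm above it)
- rib_b_mid (a point): Centre of the yellow plastic rib, same size, in another slot
- bowl: White bowl, 120 mm across, 55 mm high, on the bench on the left; origin under its centre
- glaze_jar: Amber glaze jar with white cap, 64 mm across, 85 mm high, on the far side of the bench; origin under its centre
There are look-alikes about, which are no part of the job. Of the things shaped like the bracket, the blue one is meant.

How it is judged (in metres and radians):
On the way, in this order (a step that is already met when the one before it is completed fails the run):
1. the blue bracket has been drawn up clear of the holder (z of bracket in the frame of holder above 0.03 m), for 0.1 s.
2. both claws are through the slots of the empty post, at or above the height at which the lips hook (x of bracket_claw in the frame of seat between -0.006 and 0.003 m and y of bracket_claw in the frame of seat between -0.008 and 0.008 m and z of bracket_claw in the frame of seat between 0.005 and 0.03 m), for 0.1 s.
At the end, for the whole second after the job is handed in: The bracket is locked on the empty post: bracket_claw within 3 mm in height and 6 mm sideways of seat, flange at most 6 mm off the post, plate within 0.15 rad of upright and square to the post, latch sprung out over the claw (under 1 mm), bracket released and at rest (x of bracket_claw in the frame of seat between -0.006 and 0.003 m and y of bracket_claw in the frame of seat between -0.006 and 0.006 m and z of bracket_claw in the frame of seat between -0.003 and 0.003 m and value of joint latch below 0.001 m and angle between the x axis of bracket_claw and the x axis of seat, either way round below 0.15 rad and angle between bracket_claw's own z axis and vertical below 0.15 rad and linear speed of bracket below 0.02 m/s); the robot touches nothing.
It fails at once if a rib is pulled or knocked out of the holder (distance of any of rib_a_mid, rib_b_mid from where it was at the start of the episode above 0.02 m).
It fails at once if the bowl or the glaze jar is pushed away or knocked over (distance of any of bowl, glaze_jar from where it was at the start of the episode above 0.04 m).
It also fails if it takes over 45 s, if anything falls off the work surface, if the arm or the gripper's body presses on something with over 40 N, if the wrist force passes 120 N, or if a joint passes its speed limit or range.

## Working session

There is one attempt and no reset: what is moved stays moved. The work goes in short steps, Python scripts to look and compute and a tool call to move; the robot and the scene stay as the last step left them, time stands still between calls to the robot, and variables do not carry over. Pictures are saved under pics/ and viewed, and the job is handed in when it is done.

Besides the shell and the picture viewer there is one more tool, called after ">>>" by a JSON object that holds its "fn" and its "kwargs", one argument or row to a line. servo_tool: Moves the arm, as the interface text tells. Shifts and turns lie within -1 to 1; 1 stands for 100 mm of shift or 90 degrees of turn. Its arguments: {"type":"object","properties":{"rows":{"type":"array"},"hand":{"type":"number"}},"required":["rows"]}

```bash
mkdir -p pics; ls; cat > h.py <<'E'
import numpy as np, cv2, pickle
from bench import robot
from scipy.spatial.transform import Rotation as Ro
E
python3 - <<'E'
from h import *
s=robot.state(); print({k:np.round(v,3) for k,v in s.items()})
for n in ("scene","top"):
    p,d=robot.snapshot(n); c=robot.camera_params(n)
    np.savez(f"{n}0.npz",p=p,d=d,**c); cv2.imwrite(f"pics/{n}0.png",p[:,:,::-1]); print(n,c)
E
```

```text
pics
{'time': np.float64(0.0), 'joints': array([ 1.08 ,  0.334,  0.04 ,  1.466, -0.013,  1.343, -0.058]), 'qvel': array([ 0.001, -0.   ,  0.001, -0.001, -0.001, -0.001, -0.   ]), 'tau': array([-0.0000e+00, -6.5856e+01,  1.3650e+00, -4.0556e+01,  1.7000e-02,
        1.3000e-02,  0.0000e+00]), 'tool_pos': array([ 248.065, -600.44 ,  303.025]), 'tcp_rot': array([ 2.007,  0.4  , -2.008]), 'contact_force': array([ 0.378, -0.863,  0.372]), 'ft_torque': array([-0.036,  0.   ,  0.003]), 'opening': np.float64(85.209)}
scene {'fx': 536.9850062239472, 'fy': 536.9850062239472, 'cx': 285.3350573547421, 'cy': 217.65257059934518, 'R': array([[ 0.86968673,  0.49328588,  0.01772118],
       [ 0.35413094, -0.59853532, -0.71857271],
       [-0.34385502,  0.63120877, -0.69522602]]), 't': array([-356.36320801, -168.22916269, 1837.88407558])}
top {'fx': 486.75727311058296, 'fy': 486.75727311058296, 'cx': 268.6084174892481, 'cy': 210.83184289981452, 'R': array([[-0.02100119, -0.99969302, -0.01314571],
       [-0.99297686,  0.02238772, -0.11617123],
       [ 0.11642987,  0.01061365, -0.9931422 ]]), 't': array([-121.8288353 ,  533.54620265, 1559.67102491])}
```

View pics/scene0.png

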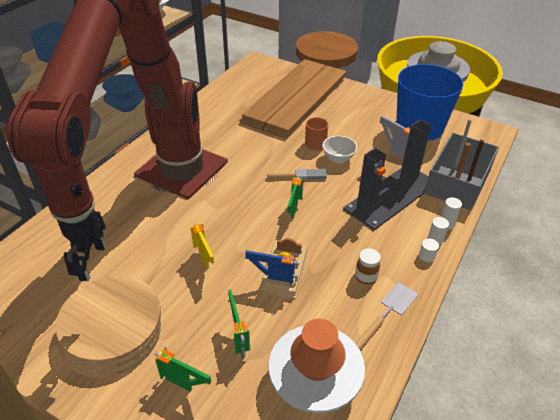

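View pics/top0.png

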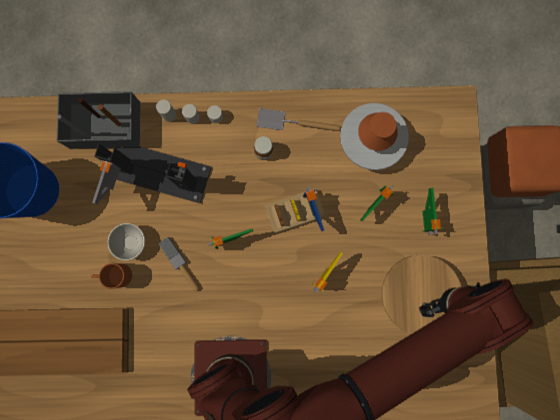

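The scene picture shows the blue bracket at about (275,265) in the holder. The look-alikes are green brackets at (295,195), (238,325) and (180,372), a yellow one at (202,243), and the steel one on the rack at (395,135). In the top picture the blue bracket is at (314,210) and the empty post is at about (181,172). Next I'll check close crops.

```bash
python3 - <<'E'
import cv2
t=cv2.imread("pics/top0.png"); s=cv2.imread("pics/scene0.png")
cv2.imwrite("pics/c1.png",cv2.resize(t[180:250,255:345],None,fx=8,fy=8,interpolation=cv2.INTER_CUBIC))
cv2.imwrite("pics/c2.png",cv2.resize(t[135:215,85:220],None,fx=5.8,fy=5.8,interpolation=cv2.INTER_CUBIC))
cv2.imwrite("pics/c3.png",cv2.resize(s[110:310,235:445],None,fx=3,fy=3,interpolation=cv2.INTER_CUBIC))
E
```

```text
(no output)
```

View pics/c1.png

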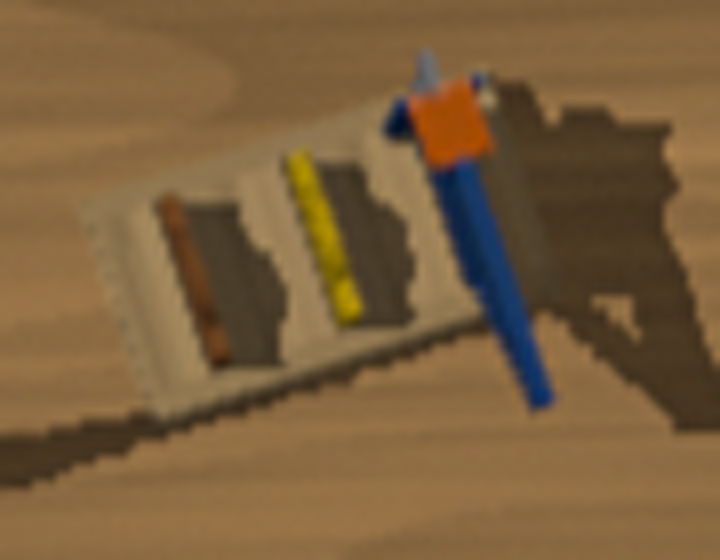

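View pics/c2.png

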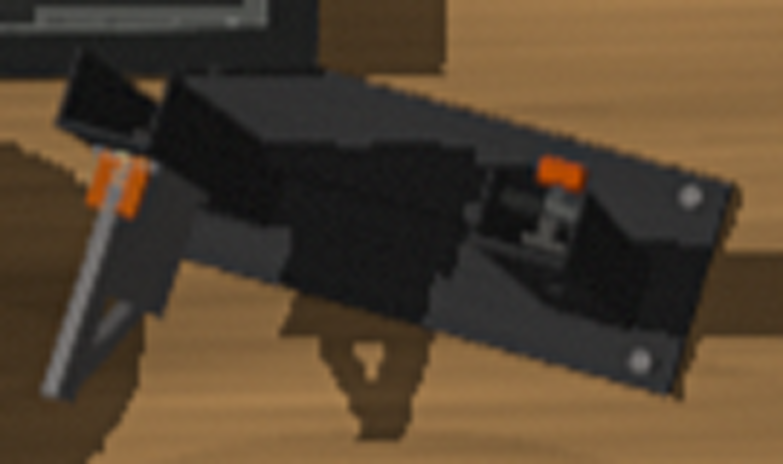

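View pics/c3.png

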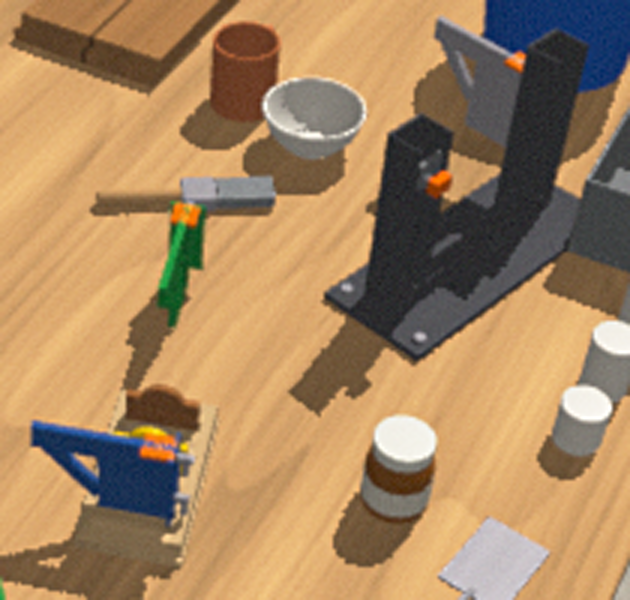

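The crops confirm the choice. Blue bracket: pad at crop (450,122), bar end at (540,400), claws pointing up in the image, outermost slot of the holder. The empty post has the orange latch tail at (560,172) in its crop. Now I'll measure both with depth and colour.

```bash
cat >> h.py <<'E'
def cloud(d,c):
    v,u=np.mgrid[0:d.shape[0],0:d.shape[1]]
    P=np.stack([(u-c['cx'])/c['fx']*d,(v-c['cy'])/c['fy']*d,d],-1)
    return (P-c['t'])@c['R']      # R^T (P-t)
def ray(n_c,u,v,z):
    c=n_c; r=np.array([(u-c['cx'])/c['fx'],(v-c['cy'])/c['fy'],1])@c['R']; o=-c['t']@c['R']
    return o+r*(z-o[2])/r[2]
E
python3 - <<'E'
from h import *
for n in ("top","scene"):
    D=dict(np.load(f"{n}0.npz")); X=cloud(D['d'],D); p=D['p'].astype(int); hsv=cv2.cvtColor(D['p'],cv2.COLOR_RGB2HSV)
    tab=X[...,2][(X[...,0]>400)&(X[...,0]<500)&(abs(X[...,1])<100)]; print(n,"table z",np.median(tab))
    roi=np.zeros(D['d'].shape,bool)
    if n=="top": roi[180:240,290:330]=1
    else: roi[235:295,235:310]=1
    blue=roi&(hsv[...,0]>105)&(hsv[...,0]<125)&(hsv[...,1]>150)
    org=roi&(hsv[...,0]<14)&(hsv[...,1]>200)&(hsv[...,2]>150)
    for nm,m in (("blue",blue),("org",org)):
        Q=X[m]; Q=Q[(Q[:,2]>108)&(Q[:,2]<130)]
        print(nm,m.sum(),len(Q),Q.mean(0).round(1),Q.min(0).round(1),Q.max(0).round(1))
        if nm=="blue":
            l=cv2.fitLine(Q[:,:2].astype(np.float32),cv2.DIST_HUBER,0,.01,.01).ravel(); print("dir",l, np.degrees(np.arctan2(l[1],l[0])))
    # post tops & base
    Q=X[(X[...,2]>212)&(X[...,2]<228)&(X[...,0]>600)&(X[...,0]<900)]
    for side in (0,1):
        y=Q[:,1]; q=Q[(y<300)] if side==0 else Q[y>300]
        q=q[abs(q[:,1])<600]
        print("top",side,len(q),q.mean(0).round(1) if len(q) else '', cv2.minAreaRect(q[:,:2].astype(np.float32)) if len(q)>3 else '')
    if n=="top":
        for u,v,z in ((739,185,10),(677,395,10),(330,72,10),(690,195,10),(640,360,10)):
            print(u,v,ray(D,85+u/5.8-.41,135+v/5.8-.41,z).round(1))
        for u,v in ((540,400),(450,122),(412,97),(476,82),(493,150),(432,168)):
            print(u,v,ray(D,255+u/8-.44,180+v/8-.44,118).round(1))
        for a in ((268,215),(126,242),(263,148),(296,209),(278,217)): print(a,X[a[1],a[0]].round(1))
E
```

```text
top table z 0.8112871905451624
blue 119 76 [ 504.8 -283.7  117.2] [ 457.4 -300.4  109.2] [ 548.2 -268.7  124.5]
dir [ 9.5759475e-01  2.8811848e-01  5.0410571e+02 -2.8375327e+02] 16.745344
org 44 44 [ 566.9 -266.6  118.3] [ 553.8 -278.7  112.1] [ 582.8 -254.1  126.8]
top 0 63 [622.9 136.3 219.4] ((629.2719116210938, 133.20921325683594), (50.79330062866211, 41.1612548828125), 72.87113952636719)
top 1 73 [688.4 344.8 218.5] ((694.1112060546875, 342.7538146972656), (51.361610412597656, 41.445350646972656), 73.50534057617188)
739 185 [686.9  53.2  10. ]
677 395 [565.4  89.7  10. ]
330 72 [759.4 290.8  10. ]
690 195 [681.7  81.6  10. ]
640 360 [586.1 110.8  10. ]
540 400 [ 459. -297.  118.]
450 122 [ 567.4 -265.9  118. ]
412 97 [ 577.5 -251.5  118. ]
476 82 [ 582.8 -276.5  118. ]
493 150 [ 556.1 -282.2  118. ]
432 168 [ 549.6 -258.4  118. ]
(268, 215) [ 518.8 -131.    14.6]
(126, 242) [440.4 339.4   8.6]
(263, 148) [ 727.9 -120.3   82.6]
(296, 209) [ 529.6 -221.    73.3]
(278, 217) [ 512.4 -163.8    6. ]
scene table z 2.589746179975039
blue 712 143 [ 508.5 -286.8  115.6] [ 457.  -303.5  108. ] [ 585.6 -271.1  125. ]
dir [ 9.6201003e-01  2.7301404e-01  5.0520993e+02 -2.8728754e+02] 15.8436985
org 18 18 [ 565.9 -268.4  118.8] [ 553.3 -281.6  114.7] [ 576.2 -250.2  122.2]
top 0 114 [623.6 134.  218.1] ((627.71630859375, 131.4891357421875), (57.65371322631836, 44.72494125366211), 70.02880096435547)
top 1 107 [688.4 344.  217.8] ((693.2264404296875, 343.0609130859375), (57.196807861328125, 44.39733123779297), 71.84810638427734)
```

```bash
cat >> h.py <<'E'
def plan(target, yaw_y_deg, s=None):
    """shift/twist from current pose so TCP -> target and tool y axis lies along +-yaw_y"""
    s=s or robot.state(); R=Ro.from_rotvec(s['tcp_rot']).as_matrix()
    sh=R.T@(np.array(target)-s['tool_pos'])/100
    a=np.degrees(np.arctan2(R[1,1],R[0,1])); # tool x down: +twist lowers world yaw
    d=-(yaw_y_deg-a)
    d=(d+90)%180-90
    return sh.round(3), round(d/90,4), a
E
python3 - <<'E'
from h import *
s=robot.state(); R=Ro.from_rotvec(s['tcp_rot']).as_matrix(); print(R.round(3))
print(plan([526,-278.5,300],90+16.3))
print(robot.camera_params("wrist"))
E
```

```text
[[-0.001  0.382 -0.924]
 [ 0.001 -0.924 -0.382]
 [-1.    -0.001  0.   ]]
(array([ 0.034, -1.915, -3.798]), np.float64(0.0683), np.float64(-67.55377717898858))
{'fx': 325.19226210127806, 'fy': 325.19226210127806, 'cx': 278.5906288645908, 'cy': 214.04851418061858, 'mount': array([[ 1.19604127e-04, -3.00966236e-01,  9.53634789e-01,
        -7.09345445e+01],
       [ 9.99999895e-01,  4.58740843e-04,  1.93589730e-05,
        -4.29057394e-01],
       [-4.43297624e-04,  9.53634686e-01,  3.00966259e-01,
        -7.60937364e+01],
       [ 0.00000000e+00,  0.00000000e+00,  0.00000000e+00,
         1.00000000e+00]])}
```

>>> {"fn": "servo_tool", "kwargs": {
  "rows": [
    [[0, -0.06, -0.125], -0.118],
    [[0, -0.12, -0.25], -0.236],
    [[0, -0.19, -0.375], -0.354],
    [[0, -0.25, -0.5], -0.472],
    [[0, -0.31, -0.625], -0.59],
    [[0, -0.37, -0.75], -0.708],
    [[0, -0.44, -0.875], -0.826],
    [[0, -0.5, -1], -0.944]
  ],
  "hand": 50
}}

```text
time: 1.1
tool_pos: [321.6, -515.8, 303.5]
tcp_rot: [0.978, 1.341, -0.978]
contact_force: [-0.0, 0.0, -0.2]
opening: 49.6
```

```bash
python3 - <<'E'
from h import *
s=robot.state(); print(s['joints'].round(2),s['tool_pos']); print(plan([526,-278.5,300],90+16.3))
E
```

```text
[ 1.11  0.26 -0.21  1.56  0.06  1.33  1.21] [ 321.64538239 -515.81564433  303.46690518]
(array([ 0.035,  2.67 , -1.637]), np.float64(-0.9838), np.float64(17.754042652775937))
```

>>> {"fn": "servo_tool", "kwargs": {
  "rows": [
    [[0, 0.125, -0.08], -0.118],
    [[0, 0.25, -0.15], -0.236],
    [[0, 0.375, -0.23], -0.354],
    [[0, 0.5, -0.31], -0.472],
    [[0, 0.625, -0.38], -0.59],
    [[0, 0.75, -0.46], -0.708],
    [[0, 0.875, -0.54], -0.826],
    [[0, 1, -0.61], -0.944]
  ]
}}

```text
time: 2.1
tool_pos: [398.8, -427.7, 303.5]
tcp_rot: [-0.174, 1.564, 0.175]
contact_force: [0.3, 0.2, 0.7]
opening: 49.9
```

```bash
python3 - <<'E'
from h import *
s=robot.state(); print(s['joints'].round(2),s['tool_pos']); print(plan([526,-278.5,300],90+16.3))
E
```

```text
[ 1.12  0.24 -0.45  1.61  0.1   1.32  2.45] [ 398.79693328 -427.69894125  303.52351513]
(array([0.035, 1.175, 1.569]), np.float64(-0.0398), np.float64(102.71835962609873))
```

>>> {"fn": "servo_tool", "kwargs": {
  "rows": [
    [[0, 0.1, 0.13], 0],
    [[0, 0.2, 0.26], 0],
    [[0, 0.3, 0.4], 0],
    [[0, 0.4, 0.53], 0],
    [[0, 0.5, 0.67], -0.01],
    [[0, 0.6, 0.8], -0.02],
    [[0, 0.7, 0.93], -0.03],
    [[0, 0.75, 1.0], -0.04]
  ]
}}

```text
time: 3.1
tool_pos: [481.2, -332.4, 304.0]
tcp_rot: [-0.22, 1.559, 0.221]
contact_force: [0.0, 0.3, -0.1]
opening: 50.1
```

```bash
cat >> h.py <<'E'
def wsnap(name):
    s=robot.state(); p,d=robot.snapshot("wrist"); c=robot.camera_params("wrist")
    np.savez(f"{name}.npz",p=p,d=d,pos=s['tool_pos'],rot=s['tcp_rot'],**c); cv2.imwrite(f"pics/{name}.png",p[:,:,::-1])
    return s
def wload(name): return dict(np.load(f"{name}.npz"))
def wray(D,u,v):
    x=np.array([(u-D['cx'])/D['fx'],(v-D['cy'])/D['fy']]); th=np.linalg.norm(x)
    r=np.array([*(x/th*np.sin(th)),np.cos(th)]) if th>1e-9 else np.array([0,0,1.])
    M=D['mount']; R=Ro.from_rotvec(D['rot']).as_matrix()
    return R@M[:3,3]+D['pos'], R@M[:3,:3]@r
def wz(D,u,v,z):
    o,r=wray(D,u,v); return o+r*(z-o[2])/r[2]
def wproj(D,X):
    M=D['mount']; R=Ro.from_rotvec(D['rot']).as_matrix()
    t=R.T@(np.asarray(X,float)-D['pos']); c=M[:3,:3].T@(t-M[:3,3])
    th=np.arctan2(np.hypot(c[0],c[1]),c[2]); ph=np.arctan2(c[1],c[0])
    return D['cx']+D['fx']*th*np.cos(ph), D['cy']+D['fy']*th*np.sin(ph)
E
python3 - <<'E'
from h import *
s=wsnap("w1"); print(s['joints'].round(2),s['tool_pos']); print(plan([526,-278.5,300],90+16.3,s))
E
```

```text
[ 0.98  0.24 -0.53  1.61  0.13  1.32  2.28] [ 481.18203206 -332.40131133  303.9557918 ]
(array([0.04 , 0.394, 0.58 ]), np.float64(-0.0023), np.float64(106.09231578300921))
```

View pics/w1.png

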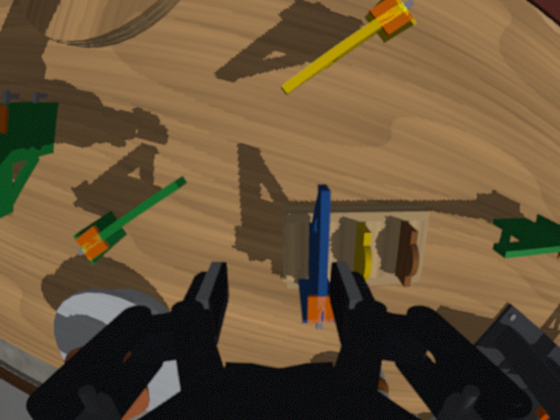

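The wrist view shows the blue bracket between the fingers: bar end at (323,186), pad at about (319,308). Yellow rib at (364,250), brown rib at (408,252).

```bash
python3 - <<'E'
from h import *
D=wload("w1")
p=cv2.imread("pics/w1.png"); cv2.imwrite("pics/c4.png",cv2.resize(p[170:335,270:390],None,fx=3.6,fy=3.6,interpolation=cv2.INTER_CUBIC))
hsv=cv2.cvtColor(D['p'],cv2.COLOR_RGB2HSV); 
E
```

```text
(no output)
```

View pics/c4.png

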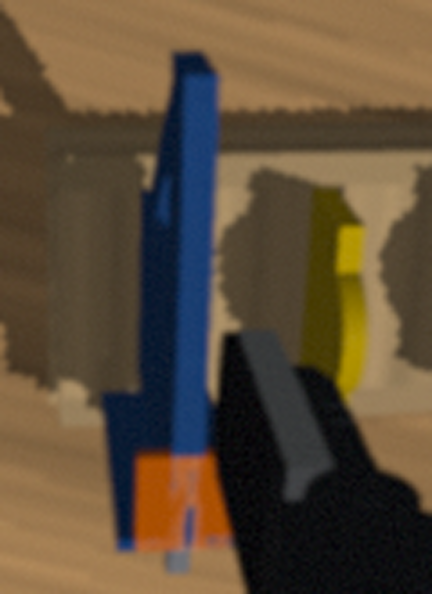

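```bash
python3 - <<'E'
from h import *
D=wload("w1")
f=lambda u,v,z=118: wz(D,270+u/3.6-.36,170+v/3.6-.36,z)
e=f(200.5,73); n=f(191,450); p=f(184.5,500); 
for x in (e,n,p,f(136,548),f(136,452)): print(x.round(1))
d=n-e; print(np.linalg.norm(d),np.degrees(np.arctan2(d[1],d[0]))); u=d/np.linalg.norm(d)
print("grip from end", e+72*u, "from pad", n-28*u)
# holder top corners z28
for a in ((62,420),(68,158)): print(f(*a,28).round(1))
s=robot.state()
g=(e+72*u+n-28*u)/2
yaw=90+np.degrees(np.arctan2(d[1],d[0]))
print(g,plan([g[0],g[1],105+54+60],yaw,s))
E
```

```text
[ 453.7 -300.2  118. ]
[ 547.9 -270.2  118. ]
[ 563.1 -266.6  118. ]
[ 581.4 -274.   118. ]
[ 552.1 -283.8  118. ]
98.78909683385838 17.647016461733447
grip from end [ 522.32929273 -278.3640125   118.        ] from pad [ 521.17537197 -278.73110018  118.        ]
[ 597.5 -287.8   28. ]
[ 507.6 -312.7   28. ]
[ 521.75233235 -278.54755634  118.        ] (array([0.85 , 0.399, 0.533]), np.float64(-0.0163), np.float64(106.17630281684798))
```

>>> {"fn": "servo_tool", "kwargs": {
  "rows": [
    [[0.1, 0.05, 0.08], 0],
    [[0.2, 0.1, 0.16], 0],
    [[0.3, 0.16, 0.24], 0],
    [[0.45, 0.22, 0.32], 0],
    [[0.6, 0.28, 0.4], -0.01],
    [[0.75, 0.34, 0.48], -0.01],
    [[0.9, 0.395, 0.555], -0.01],
    [[1.0, 0.395, 0.555], -0.01]
  ]
}}

```text
time: 4.15
tool_pos: [523.1, -279.3, 202.7]
tcp_rot: [-0.231, 1.559, 0.233]
contact_force: [-0.8, -0.2, -0.0]
opening: 50.0
```

```bash
python3 - <<'E'
from h import *
s=wsnap("w2"); print(s['joints'].round(2),s['tool_pos']); print(plan([524,-278.3,159],107,s))
E
```

```text
[ 0.87  0.35 -0.55  1.71  0.2   1.14  2.13] [ 523.12324512 -279.29587106  202.69991449]
(array([0.437, 0.007, 0.011]), np.float64(-0.0006), np.float64(106.94480087579004))
```

View pics/w2.png

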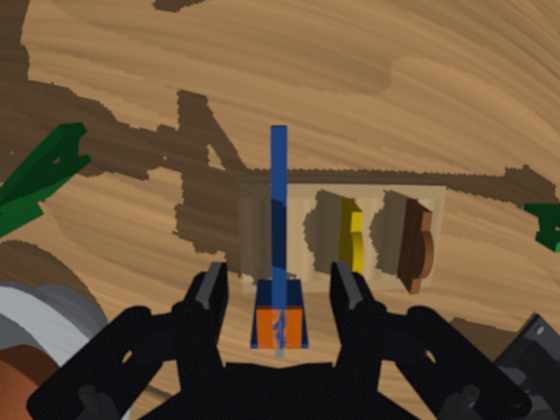

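The bracket is centred at column 279, parallel to the fingers and between them. Next I go down.

>>> {"fn": "servo_tool", "kwargs": {
  "rows": [
    [[0.1, 0, 0.01], 0],
    [[0.2, 0, 0.01], 0],
    [[0.3, 0, 0.01], 0],
    [[0.4, 0, 0.01], 0],
    [[0.44, 0, 0.01], 0],
    [[0.44, 0, 0.01], 0],
    [[0.44, 0, 0.01], 0],
    [[0.44, 0, 0.01], 0]
  ]
}}

```text
time: 5.2
tool_pos: [523.9, -280.1, 160.3]
tcp_rot: [-0.231, 1.558, 0.231]
contact_force: [-0.2, -0.1, 0.9]
opening: 50.3
```

>>> {"fn": "servo_tool", "kwargs": {
  "rows": [
    [[0, 0, 0], 0],
    [[0, 0, 0], 0],
    [[0, 0, 0], 0],
    [[0, 0, 0], 0],
    [[0, 0, 0], 0],
    [[0, 0, 0], 0],
    [[0, 0, 0], 0],
    [[0, 0, 0], 0]
  ],
  "hand": 0
}}

```text
time: 6.2
tool_pos: [523.8, -280.0, 160.1]
tcp_rot: [-0.231, 1.558, 0.231]
contact_force: [-1.2, 1.6, 4.4]
opening: 7.0
```

Gripped: the opening stopped at 7 mm. Next I lift.

>>> {"fn": "servo_tool", "kwargs": {
  "rows": [
    [[-0.06, 0, 0], 0],
    [[-0.14, 0, 0], 0],
    [[-0.25, 0, 0], 0],
    [[-0.4, 0, 0], 0],
    [[-0.55, 0, 0], 0],
    [[-0.7, 0, 0], 0],
    [[-0.85, 0, 0], 0],
    [[-1.0, 0, 0], 0]
  ]
}}

```text
time: 7.2
tool_pos: [523.7, -280.0, 261.0]
tcp_rot: [-0.231, 1.558, 0.231]
contact_force: [0.0, -0.3, -1.4]
opening: 7.1
```

```bash
python3 - <<'E'
from h import *
s=wsnap("w3"); print(s['joints'].round(2),s['tool_pos'],s['contact_force'],s['opening'])
# viewing pose: yaw rack -17.2 -> y axis 72.8 ; standoff; lateral -100 
x=np.array([.9553,-.2957]);y=-np.array([-.2957,-.9553]); o=np.array([609,134.5])
for lat,st in ((0,-58-60),(-110,-118)):
    t=o+x*st+y*lat; print(t,plan([*t,291],72.8,s))
E
```

```text
[ 0.88  0.3  -0.56  1.64  0.16  1.25  2.15] [ 523.74264754 -279.99361472  260.99051485] [ 0.03738419 -0.28873187 -1.43496497] 7.062348120459666
[496.2746 169.3926] (array([-0.3  ,  4.38 ,  1.041]), np.float64(0.3785), np.float64(106.86652750142366))
[463.7476  64.3096] (array([-0.3  ,  3.469,  0.425]), np.float64(0.3785), np.float64(106.86652750142366))
```

View pics/w3.png

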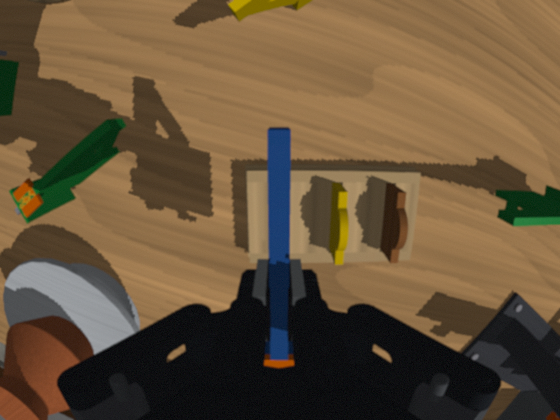

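>>> {"fn": "servo_tool", "kwargs": {
  "rows": [
    [[-0.08, 0.1, 0.01], 0],
    [[-0.16, 0.23, 0.03], -0.0],
    [[-0.24, 0.36, 0.05], 0.07],
    [[-0.3, 0.5, 0.08], 0.14],
    [[-0.3, 0.63, 0.1], 0.21],
    [[-0.3, 0.76, 0.12], 0.28],
    [[-0.3, 0.88, 0.14], 0.34],
    [[-0.3, 1.0, 0.15], 0.38]
  ]
}}

```text
time: 8.25
tool_pos: [508.8, -178.2, 289.9]
tcp_rot: [0.239, 1.558, -0.238]
contact_force: [-0.1, 0.1, -2.8]
opening: 7.1
```

```bash
python3 - <<'E'
from h import *
s=robot.state(); print(s['joints'].round(2),s['tool_pos'],s['contact_force'],s['opening'])
print(plan([463.7,64.3,291],72.8,s))
D=wload("w3"); R=Ro.from_rotvec(D['rot']).as_matrix()
for a in ((279,127),(279,356)): 
    X=wz(D,*a,D['pos'][2]-42); print(X, R.T@(X-D['pos']))
E
```

```text
[ 0.76  0.16 -0.56  1.73  0.09  1.28  1.45] [ 508.78270665 -178.23940035  289.934498  ] [-0.05970397  0.05035978 -2.77287514] 7.1455702053541295
(array([-0.01 ,  2.179, -1.156]), np.float64(-0.0024), np.float64(72.58845975531705))
[ 453.40451913 -300.79255138  218.99051485] [ 41.99547407   0.50616992 -73.34965593]
[ 548.25085927 -271.94225865  218.99051485] [42.00154939  0.59639919 25.78741812]
```

>>> {"fn": "servo_tool", "kwargs": {
  "rows": [
    [[0, 0.13, -0.04], 0],
    [[0, 0.26, -0.08], -0.0],
    [[0, 0.38, -0.12], 0],
    [[0, 0.5, -0.16], 0],
    [[0, 0.63, -0.2], 0],
    [[0, 0.76, -0.24], 0],
    [[0, 0.88, -0.28], 0],
    [[0, 1.0, -0.32], 0]
  ]
}}

```text
time: 9.25
tool_pos: [508.3, -74.1, 289.9]
tcp_rot: [0.237, 1.558, -0.237]
contact_force: [-0.8, -0.2, -2.8]
opening: 7.0
```

>>> {"fn": "servo_tool", "kwargs": {
  "rows": [
    [[0, 0.13, -0.04], 0],
    [[0, 0.26, -0.08], -0.0],
    [[0, 0.38, -0.12], 0],
    [[0, 0.5, -0.16], 0],
    [[0, 0.63, -0.2], 0],
    [[0, 0.76, -0.24], 0],
    [[0, 0.8, -0.28], 0],
    [[0, 0.8, -0.28], 0]
  ]
}}

```text
time: 10.25
tool_pos: [505.3, 10.0, 289.9]
tcp_rot: [0.237, 1.558, -0.237]
contact_force: [-0.1, 0.6, -2.3]
opening: 7.3
```

```bash
python3 - <<'E'
from h import *
s=wsnap("w4"); print(s['joints'].round(2),s['tool_pos'],s['contact_force'],s['opening'])
E
```

```text
[ 0.57  0.1  -0.71  1.8   0.07  1.27  1.11] [505.27161977  10.03554569 289.93801821] [-0.12679507  0.56597327 -2.2716388 ] 7.262770130417884
```

View pics/w4.png

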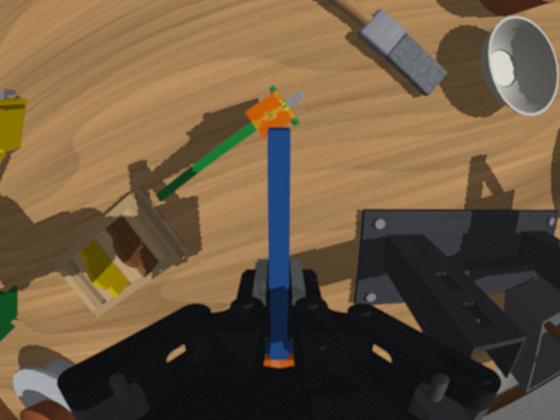

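The empty post is visible at lower right, with its two slots at about (447,283) and (475,312). The base plate's front corner is at (362,211). I'll enlarge this.

```bash
python3 - <<'E'
import cv2
p=cv2.imread("pics/w4.png"); c=cv2.resize(p[200:380,350:560],None,fx=3.8,fy=3.3,interpolation=cv2.INTER_CUBIC); c=cv2.convertScaleAbs(c,alpha=2.2,beta=15)
cv2.imwrite("pics/c5.png",c)
E
```

```text
(no output)
```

View pics/c5.png

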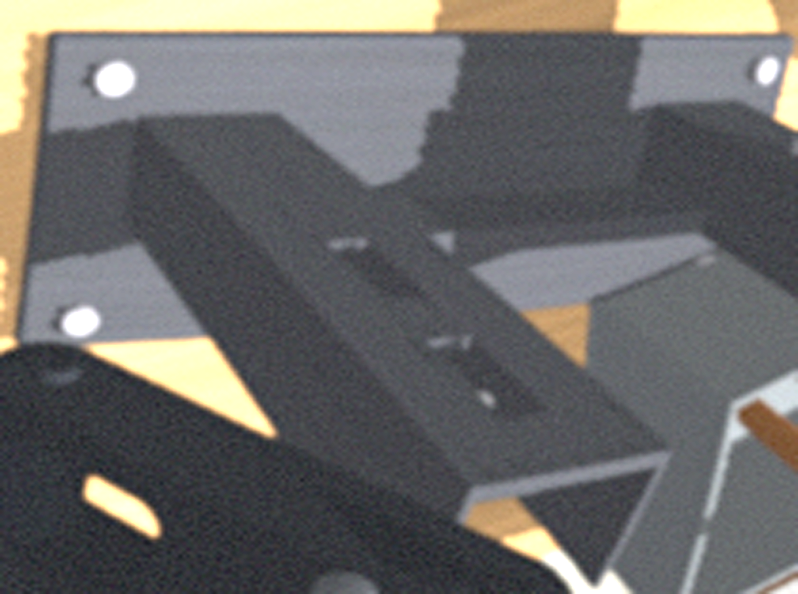

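```bash
cat > fit.py <<'E'
from h import *
from scipy.optimize import least_squares
D=wload("w4")
O=[((52,35),(-30,-55,10)),((792,38),(-30,275,10)),((140,120),(0,-25,10)),((278,113),(0,25,10)),((470,490),(0,-25,220)),((668,455),(0,25,220)),
((330,245),(0,-6,112)),((367,240),(0,6,112)),((428,346),(0,-6,166)),((470,340),(0,6,166)),((502,415),(0,-6,200)),((548,407),(0,6,200))]
px=np.array([(350+(u+.5)/3.8-.5,200+(v+.5)/3.3-.5) for (u,v),_ in O]); W=np.array([w for _,w in O],float)
def pr(q):
    c,s=np.cos(q[2]),np.sin(q[2])
    return np.array([wproj(D,(q[0]+c*w[0]-s*w[1],q[1]+s*w[0]+c*w[1],w[2]+q[3])) for w in W])
r=least_squares(lambda q:(pr(q)-px).ravel(),[609,134,-.3,0],loss='soft_l1',x_scale=[10,10,.1,10])
print(r.x[:2],np.degrees(r.x[2]),r.x[3]); print((pr(r.x)-px).round(1))
r2=least_squares(lambda q:(pr([*q,0])-px).ravel(),[609,134,-.3],loss='soft_l1',x_scale=[10,10,.1]); print("dz=0",r2.x[:2],np.degrees(r2.x[2]),r2.cost,r.cost)
J=r.jac; print("sd/px",np.sqrt(np.diag(np.linalg.inv(J.T@J))))
E
python3 fit.py
```

```text
[607.8671066  139.27833371] -17.028815883260418 -0.7103766406704781
[[ 0.8  1.3]
 [ 1.2  0.2]
 [-0.6 -0.7]
 [ 0.1  0.7]
 [ 0.  -0.4]
 [ 0.5 -1.4]
 [-1.  -0.4]
 [-0.   0.4]
 [-0.6 -1. ]
 [ 0.  -0.7]
 [-0.   1.8]
 [ 0.1  2. ]]
dz=0 [607.27855399 138.90471205] -17.090626167233562 6.842031213524011 6.735523001206525
sd/px [1.37473706 0.89039121 0.00627282 1.55120038]
```

```bash
cat >> h.py <<'E'
O0=np.array([607.8,139.1]); YA=np.radians(-17.05); XR=np.array([np.cos(YA),np.sin(YA)]); YR=np.array([-np.sin(YA),np.cos(YA)])
ZF,YF,HC=56.3,0.5,56.2
def tcp_for(cx,cy,cz):  # claw position rel seat
    return [*(O0+XR*(cx-ZF)+YR*(cy-YF)),166+cz+HC]
def claw(s):
    R=Ro.from_rotvec(s['tcp_rot']).as_matrix(); P=s['tool_pos']+R@np.array([HC,YF,ZF]); d=P[:2]-O0
    return np.array([d@XR,d@YR,P[2]-166]).round(1), round(np.degrees(np.arctan2(R[1,1],R[0,1]))-90-np.degrees(YA),2)
E
python3 - <<'E'
from h import *
s=robot.state(); print(claw(s)); print(plan(tcp_for(-20,0,21),72.95,s))
E
```

```text
(array([  -3.6, -153.8,   67.7]), np.float64(-0.29))
(array([ 0.467,  1.534, -0.172]), np.float64(-0.0033), np.float64(72.65725987316932))
```

>>> {"fn": "servo_tool", "kwargs": {
  "rows": [
    [[0, 0.1, -0.1], 0],
    [[0, 0.2, -0.2], 0],
    [[0, 0.34, -0.3], 0],
    [[0, 0.48, -0.35], 0],
    [[0, 0.62, -0.35], 0],
    [[0, 0.76, -0.35], 0],
    [[0, 0.88, -0.35], 0],
    [[0, 1.0, -0.35], 0]
  ]
}}

```text
time: 11.3
tool_pos: [502.2, 116.3, 289.8]
tcp_rot: [0.238, 1.558, -0.237]
contact_force: [0.6, 0.3, -2.4]
opening: 7.4
```

```bash
python3 - <<'E'
from h import *
s=robot.state(); print(claw(s)); print(plan(tcp_for(-25,0,21),72.95,s))
E
```

```text
(array([-38. , -52.5,  67.6]), np.float64(-0.29))
(array([0.466, 0.523, 0.127]), np.float64(-0.0032), np.float64(72.65857624523063))
```

>>> {"fn": "servo_tool", "kwargs": {
  "rows": [
    [[0.03, 0.08, 0.0], 0],
    [[0.08, 0.18, 0.0], 0],
    [[0.16, 0.28, 0.02], 0],
    [[0.26, 0.38, 0.05], -0.003],
    [[0.36, 0.47, 0.08], -0.003],
    [[0.44, 0.52, 0.11], -0.003],
    [[0.465, 0.525, 0.13], -0.003],
    [[0.465, 0.525, 0.13], -0.003]
  ]
}}

```text
time: 12.3
tool_pos: [530.0, 161.6, 243.3]
tcp_rot: [0.234, 1.558, -0.234]
contact_force: [0.1, -0.1, -2.1]
opening: 7.3
```

```bash
python3 - <<'E'
from h import *
s=wsnap("w5"); print(claw(s)); print(plan(tcp_for(-25,0,21),72.95,s))
p,d=robot.snapshot("scene"); cv2.imwrite("pics/s5.png",cv2.resize(p[90:230,320:460,::-1],None,fx=4,fy=4,interpolation=cv2.INTER_CUBIC))
E
```

```text
(array([-24.7,  -0.8,  21.1]), np.float64(-0.03))
(array([ 0.001,  0.008, -0.003]), np.float64(-0.0004), np.float64(72.91627822032302))
```

View pics/w5.png

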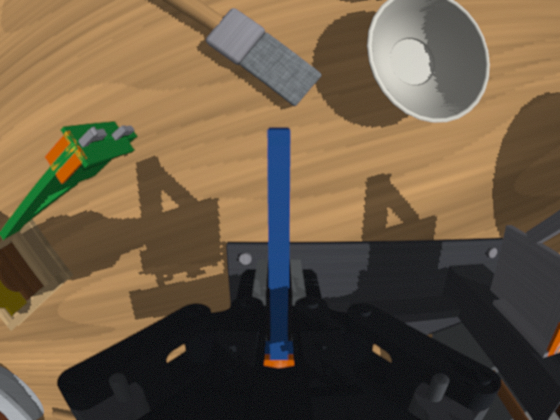

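View pics/s5.png

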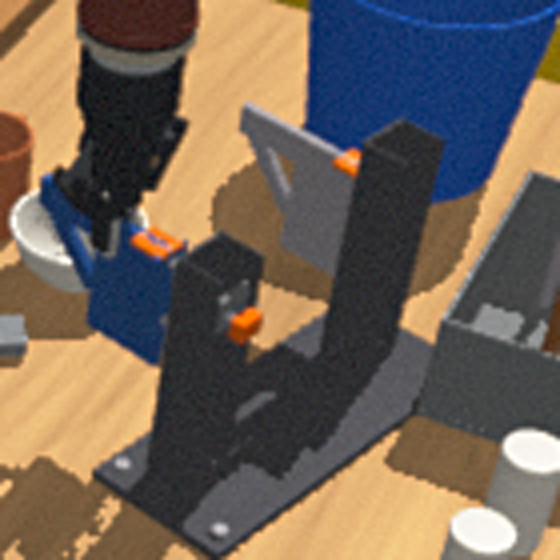

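```bash
python3 - <<'E'
from h import *
D=wload("w5")
for a in ((228,243),(507,238),(246,259)):
    X=wz(D,*a,10)[:2]-O0; print(a,X@XR,X@YR)
print(wproj(D,[*(O0+XR*-30+YR*-55),10]),wproj(D,[*(O0+XR*-30+YR*150),10]))
R=Ro.from_rotvec(D['rot']).as_matrix()
for a in ((279,127),(279,357)): print(R.T@(wz(D,*a,D['pos'][2]-42)-D['pos']))
E
```

```text
(228, 243) -32.148824078494705 -53.12816067803428
(507, 238) -32.54064736780083 276.60198973176864
(246, 259) -14.314347047364322 -35.27591380079251
(np.float64(226.31614806688913), np.float64(244.92093880026613)) (np.float64(418.70261084055113), np.float64(243.25569963108774))
[ 4.20252386e+01  1.11784777e-03 -7.34189788e+01]
[41.99093262  0.09191347 26.35549965]
```

```bash
cat > fit2.py <<'E'
from fit import *
D5=wload("w5")
px5=np.array([(228,243),(507,238.)]); W5=np.array([(-30,-55,10),(-30,275,10.)])
# bracket bar in w5/w3: (279,127) end, (279,357) pad edge: tool pts (42,yb,zf-130),(42,yb,zf-30)
def proj(D,X,b):
    D=dict(D); M=D['mount'].copy(); M[:3,:3]=M[:3,:3]@Ro.from_rotvec(b[3:]).as_matrix(); M[:3,3]+=b[:3]; D['mount']=M
    return np.array([wproj(D,x) for x in X])
def world(q,W):
    c,s=np.cos(q[2]),np.sin(q[2]); return np.stack([q[0]+c*W[:,0]-s*W[:,1],q[1]+s*W[:,0]+c*W[:,1],W[:,2]],1)
def tw(D,T): return Ro.from_rotvec(D['rot']).apply(T)+D['pos']
def res(v):
    q,zf,yb,b=v[:3],v[3],v[4],v[5:]
    T=np.array([(42.2,yb,zf-130),(42.2,yb,zf-30)])
    return np.concatenate([((proj(D,world(q,W),b)-px)/.8).ravel(),((proj(D5,world(q,W5),b)-px5)/.8).ravel(),((proj(D5,tw(D5,T),b)-[(279,127),(279,357)])/.8).ravel(),b[:3]/1.5,b[3:]/.006,[yb/.4]])
r=least_squares(res,[607.8,139.1,-.2975,56.3,0,0,0,0,0,0,0],x_scale=[1,1,.01,1,1,1,1,1,.01,.01,.01],loss='soft_l1')
print(r.x.round(4),np.degrees(r.x[2])); print(np.sqrt(np.diag(np.linalg.inv(r.jac.T@r.jac)))[:5].round(2)); print(res(r.x).round(1))
E
python3 fit2.py
```

```text
[607.8671066  139.27833371] -17.028815883260418 -0.7103766406704781
[[ 0.8  1.3]
 [ 1.2  0.2]
 [-0.6 -0.7]
 [ 0.1  0.7]
 [ 0.  -0.4]
 [ 0.5 -1.4]
 [-1.  -0.4]
 [-0.   0.4]
 [-0.6 -1. ]
 [ 0.  -0.7]
 [-0.   1.8]
 [ 0.1  2. ]]
dz=0 [607.27855399 138.90471205] -17.090626167233562 6.842031213524011 6.735523001206525
sd/px [1.37473706 0.89039121 0.00627282 1.55120038]
[ 6.085170e+02  1.395245e+02 -2.934000e-01  5.720170e+01  8.200000e-03
 -3.310000e-02 -1.302000e-01 -1.410000e-02 -4.700000e-03  9.000000e-04
 -2.600000e-03] -16.812807090099806
[2.31 1.16 0.01 1.62 0.39]
[ 1.3  1.1  1.9 -0.5 -0.5 -1.4  0.3  0.2  0.1 -0.1  0.7 -1.4 -0.9 -0.7
  0.2  0.2 -0.5 -1.2  0.3 -0.8  0.1  2.6  0.3  2.8 -1.7  1.2 -1.6  1.
  0.4  0.3 -0.7 -0.7 -0.  -0.1 -0.  -0.8  0.1 -0.4  0. ]
```

```bash
sed -i 's/^O0=.*/O0=np.array([608.4,139.4]); YA=np.radians(-16.9); XR=np.array([np.cos(YA),np.sin(YA)]); YR=np.array([-np.sin(YA),np.cos(YA)])/; s/^ZF,YF,HC=.*/ZF,YF,HC=56.8,0.0,56.2/' h.py
python3 - <<'E'
from h import *
s=robot.state(); print(claw(s)); print(plan(tcp_for(-9,0,21),73.1,s)); print(s['contact_force'])
E
```

```text
(array([-24.7,  -1.7,  21.5]), np.float64(-0.19))
(array([0.005, 0.016, 0.157]), np.float64(-0.0021), np.float64(72.91104111844231))
[-0.92486114  0.82650025 -1.48288986]
```

>>> {"fn": "servo_tool", "kwargs": {
  "rows": [
    [[0.0, 0.016, 0.02], -0.002],
    [[0.0, 0.017, 0.05], -0.002],
    [[0.0, 0.017, 0.08], -0.002],
    [[0.0, 0.017, 0.1], -0.002],
    [[0.0, 0.017, 0.12], -0.002],
    [[0.0, 0.017, 0.14], -0.002],
    [[0.0, 0.017, 0.155], -0.002],
    [[0.0, 0.017, 0.155], -0.002]
  ]
}}

```text
time: 13.4
tool_pos: [545.3, 158.9, 243.4]
tcp_rot: [0.231, 1.559, -0.231]
contact_force: [-0.5, -0.5, -1.5]
opening: 7.0
```

```bash
python3 - <<'E'
from h import *
s=wsnap("w6"); print(claw(s),s['contact_force'],s['ft_torque']); 
p,d=robot.snapshot("scene"); cv2.imwrite("pics/s6.png",cv2.resize(p[120:190,335:425,::-1],None,fx=7,fy=7,interpolation=cv2.INTER_CUBIC))
E
```

```text
(array([-9.3,  0.3, 21.2]), np.float64(0.01)) [-0.48603221 -0.50204663 -1.45603561] [ 0.01229413 -0.0433813  -0.04982537]
```

View pics/s6.png

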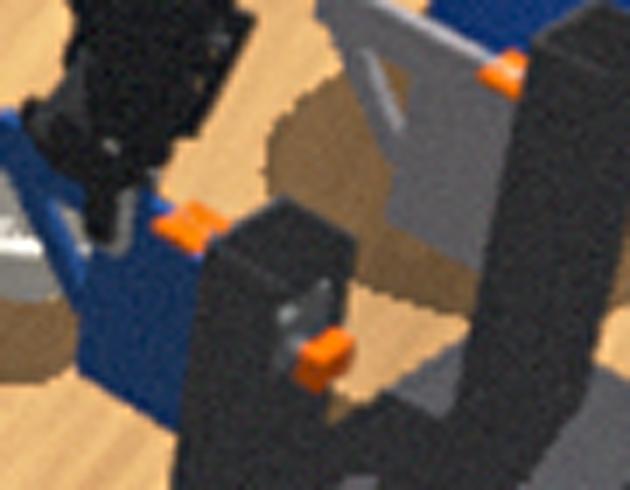

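No contact force yet. I'll advance the rest of the way.

>>> {"fn": "servo_tool", "kwargs": {
  "rows": [
    [[0.0, -0.002, 0.02], 0],
    [[0.0, -0.002, 0.03], 0],
    [[0.0, -0.002, 0.04], 0],
    [[0.0, -0.002, 0.05], 0],
    [[0.0, -0.002, 0.06], 0],
    [[0.0, -0.002, 0.07], 0],
    [[0.0, -0.002, 0.08], 0],
    [[0.0, -0.002, 0.08], 0]
  ]
}}

```text
time: 14.5
tool_pos: [551.8, 157.0, 243.4]
tcp_rot: [0.23, 1.561, -0.231]
contact_force: [-6.6, 1.1, 0.3]
opening: 7.2
```

```bash
python3 - <<'E'
from h import *
s=robot.state(); print(claw(s),s['contact_force'],s['ft_torque']) 
E
```

```text
(array([-2.6,  0.4, 21. ]), np.float64(0.06)) [-6.5879537   1.06674127  0.28656952] [ 0.11236044  1.24130035 -0.17404241]
```

The flange contacts the post at 6.6 N with an estimated x of -2.6, so the claws are through. Next I lower to hook.

>>> {"fn": "servo_tool", "kwargs": {
  "rows": [
    [[0.01, 0, 0.0], 0],
    [[0.03, 0, 0.0], 0],
    [[0.045, 0, 0.0], 0],
    [[0.06, 0, 0.0], 0],
    [[0.075, 0, 0.0], 0],
    [[0.09, 0, 0.0], 0],
    [[0.1, 0, 0.0], 0],
    [[0.1, 0, 0.0], 0]
  ]
}}

```text
time: 15.5
tool_pos: [551.9, 157.3, 233.4]
tcp_rot: [0.231, 1.56, -0.23]
contact_force: [-5.1, 1.8, 0.1]
opening: 7.2
```

```bash
python3 - <<'E'
from h import *
s=wsnap("w7"); print(claw(s),s['contact_force'],s['ft_torque'],s['opening']) 
p,d=robot.snapshot("scene"); cv2.imwrite("pics/s7.png",cv2.resize(p[120:190,335:425,::-1],None,fx=7,fy=7,interpolation=cv2.INTER_CUBIC))
E
```

```text
(array([-2.6,  0.8, 11.1]), np.float64(0.08)) [-5.08953935  1.82858866  0.13024194] [ 0.34581775  1.10134698 -0.07185798] 7.208816373517588
```

View pics/s7.png

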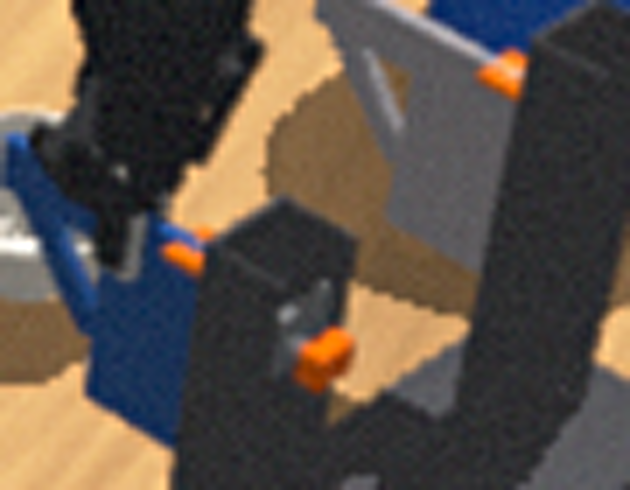

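View pics/w7.png

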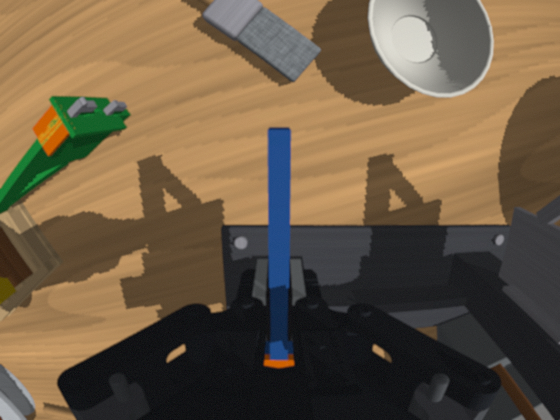

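>>> {"fn": "servo_tool", "kwargs": {
  "rows": [
    [[0.01, 0, 0.0], 0],
    [[0.02, 0, 0.0], 0],
    [[0.02, 0, -0.01], 0],
    [[0.02, 0, -0.02], 0],
    [[0.02, 0, -0.03], 0],
    [[0.02, 0, -0.04], 0],
    [[0.02, 0, -0.05], 0],
    [[0.02, 0, -0.05], 0]
  ]
}}

```text
time: 16.6
tool_pos: [549.7, 157.0, 231.5]
tcp_rot: [0.233, 1.555, -0.231]
contact_force: [10.4, -0.2, -5.7]
opening: 7.2
```

```bash
python3 - <<'E'
from h import *
s=robot.state(); print(claw(s),s['contact_force'],s['ft_torque'],s['opening']) 
E
```

```text
(array([-4.3, -0.2,  9.5]), np.float64(-0.05)) [10.40837648 -0.22457787 -5.71289517] [-0.01932198 -1.89791486  0.15737579] 7.194830242433371
```

The pull-back test met 10 N after 1.7 mm, so the lips are hooked behind the sheet. Now I ease back, release and rise.

>>> {"fn": "servo_tool", "kwargs": {
  "rows": [
    [[0.0, 0, 0.01], 0],
    [[0.0, 0, 0.03], 0],
    [[0.0, 0, 0.03], 0],
    [[0.0, 0, 0.03], 0],
    [[0.0, 0, 0.03], 0],
    [[0.0, 0, 0.03], 0],
    [[0.0, 0, 0.03], 0],
    [[0.0, 0, 0.03], 0]
  ]
}}

```text
time: 17.6
tool_pos: [550.9, 157.2, 231.5]
tcp_rot: [0.231, 1.558, -0.231]
contact_force: [-3.5, 1.6, 1.9]
opening: 7.2
```

>>> {"fn": "servo_tool", "kwargs": {
  "rows": [
    [[0.0, 0, 0], 0],
    [[0.0, 0, 0], 0],
    [[0.0, 0, 0], 0],
    [[0.0, 0, 0], 0],
    [[-0.1, 0, 0], 0],
    [[-0.25, 0, 0], 0],
    [[-0.4, 0, 0], 0],
    [[-0.55, 0, 0], 0]
  ],
  "hand": 40
}}

```text
time: 18.6
tool_pos: [551.0, 157.1, 288.0]
tcp_rot: [0.231, 1.557, -0.231]
contact_force: [0.4, -0.2, 0.3]
opening: 39.7
```

```bash
python3 - <<'E'
from h import *
s=wsnap("w8"); print(claw(s),s['contact_force'],s['ft_torque'],s['opening']) 
p,d=robot.snapshot("scene"); cv2.imwrite("pics/s8.png",cv2.resize(p[120:190,335:425,::-1],None,fx=7,fy=7,interpolation=cv2.INTER_CUBIC))
E
```

```text
(array([-3.2,  0.3, 65.8]), np.float64(0.01)) [ 0.38692931 -0.17109967  0.2941961 ] [-0.00600321  0.03029731 -0.00284648] 39.7175166922033
```

View pics/s8.png

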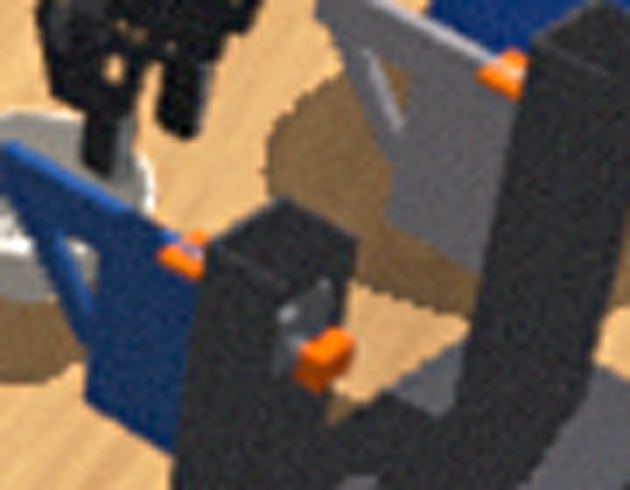

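View pics/w8.png

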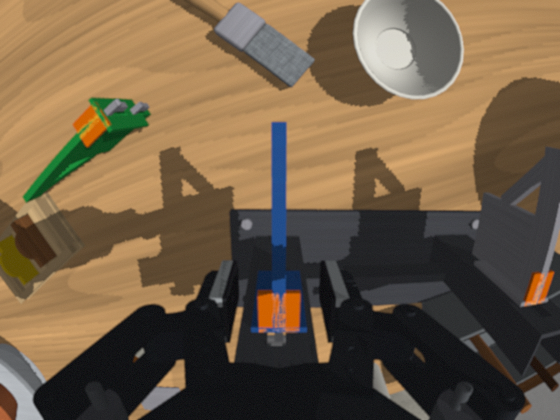

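The bracket hangs hooked, upright and centred, with the pad at (279,310). Next I close the fingers, move over the pad and press.

>>> {"fn": "servo_tool", "kwargs": {
  "rows": [
    [[0.0, 0, 0], 0],
    [[0, 0, 0.05], 0],
    [[0, 0, 0.12], 0],
    [[0, 0, 0.2], 0],
    [[0, 0, 0.28], 0],
    [[0, 0, 0.35], 0],
    [[0, 0, 0.4], 0],
    [[0.0, 0, 0.4], 0]
  ],
  "hand": 0
}}

```text
time: 19.7
tool_pos: [589.4, 145.3, 286.3]
tcp_rot: [0.232, 1.559, -0.231]
contact_force: [0.3, 0.5, -0.1]
opening: 0.2
```

>>> {"fn": "servo_tool", "kwargs": {
  "rows": [
    [[0.05, 0, 0], 0],
    [[0.1, 0, 0], 0],
    [[0.15, 0, 0], 0],
    [[0.19, 0, 0], 0],
    [[0.22, 0, 0], 0],
    [[0.24, 0, 0], 0],
    [[0.26, 0, 0], 0],
    [[0.26, 0, 0], 0]
  ]
}}

```text
time: 20.7
tool_pos: [589.2, 145.7, 261.0]
tcp_rot: [0.231, 1.558, -0.231]
contact_force: [-1.0, 0.2, 3.8]
opening: 0.3
```

```bash
python3 - <<'E'
from h import *
s=wsnap("w9"); print(claw(s),s['contact_force'],s['ft_torque'],s['opening']) 
p,d=robot.snapshot("scene"); cv2.imwrite("pics/s9.png",cv2.resize(p[120:190,335:425,::-1],None,fx=7,fy=7,interpolation=cv2.INTER_CUBIC))
E
```

```text
(array([36.6,  0.5, 38.8]), np.float64(0.03)) [-1.048907    0.17895515  3.8277456 ] [ 0.04041098  0.31607881 -0.06438551] 0.27176934194248376
```

View pics/s9.png

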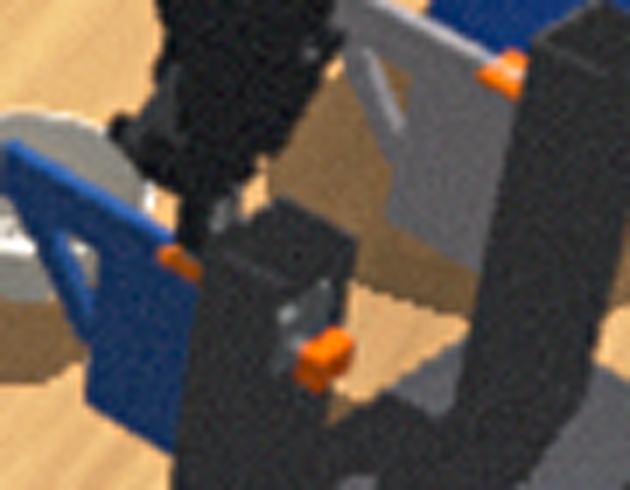

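Contact at TCP z 261 with 3.8 N. Next I press the last 9 mm.

>>> {"fn": "servo_tool", "kwargs": {
  "rows": [
    [[0.02, 0, 0], 0],
    [[0.04, 0, 0], 0],
    [[0.055, 0, 0], 0],
    [[0.07, 0, 0], 0],
    [[0.085, 0, 0], 0],
    [[0.1, 0, 0], 0],
    [[0.11, 0, 0], 0],
    [[0.11, 0, 0], 0]
  ]
}}

```text
time: 21.8
tool_pos: [589.3, 145.9, 252.0]
tcp_rot: [0.231, 1.557, -0.231]
contact_force: [-8.4, -2.1, 22.3]
opening: -0.2
```

```bash
python3 - <<'E'
from h import *
s=robot.state(); print(s['tool_pos'],s['contact_force'],s['ft_torque'],s['opening']) 
E
```

```text
[589.34626598 145.87258206 252.03198342] [-8.42862584 -2.06658101 22.32348025] [-0.50687372  1.87275193 -0.10860835] -0.1816918858918513
```

It moved 9 mm and then stopped hard at 22 N. I'll give it a little more, then lift off and look.

>>> {"fn": "servo_tool", "kwargs": {
  "rows": [
    [[0.01, 0, 0], 0],
    [[0.02, 0, 0], 0],
    [[0.02, 0, 0], 0],
    [[0.0, 0, 0], 0],
    [[-0.1, 0, 0], 0],
    [[-0.25, 0, 0], 0],
    [[-0.4, 0, 0], 0],
    [[-0.45, 0, 0], 0]
  ]
}}

```text
time: 22.8
tool_pos: [589.5, 145.6, 295.8]
tcp_rot: [0.232, 1.557, -0.231]
contact_force: [0.8, 0.3, -0.3]
opening: 0.1
```

>>> {"fn": "servo_tool", "kwargs": {
  "rows": [
    [[0.0, 0, -0.12], 0],
    [[0, 0, -0.25], 0],
    [[0, 0, -0.37], 0],
    [[0, 0, -0.5], 0],
    [[0, 0, -0.62], 0],
    [[0, 0, -0.75], 0],
    [[-0.1, 0, -0.8], 0],
    [[-0.2, 0, -0.8], 0]
  ]
}}

```text
time: 23.8
tool_pos: [512.5, 168.8, 315.5]
tcp_rot: [0.231, 1.558, -0.231]
contact_force: [-0.4, 0.5, 0.4]
opening: 0.2
```

```bash
python3 - <<'E'
from h import *
s=wsnap("w10"); print(s['tool_pos'],s['contact_force']) 
p,d=robot.snapshot("scene"); c=robot.camera_params("scene"); np.savez("s10.npz",p=p,d=d,**c); cv2.imwrite("pics/s10.png",cv2.resize(p[120:190,335:425,::-1],None,fx=7,fy=7,interpolation=cv2.INTER_CUBIC))
D=wload("w10"); w=cv2.imread("pics/w10.png")
cv2.imwrite("pics/t10.png",robot.snapshot("top")[0][:,:,::-1])
E
```

```text
[512.52606565 168.80289837 315.52573485] [-0.38660327  0.4737768   0.39133727]
```

View pics/s10.png

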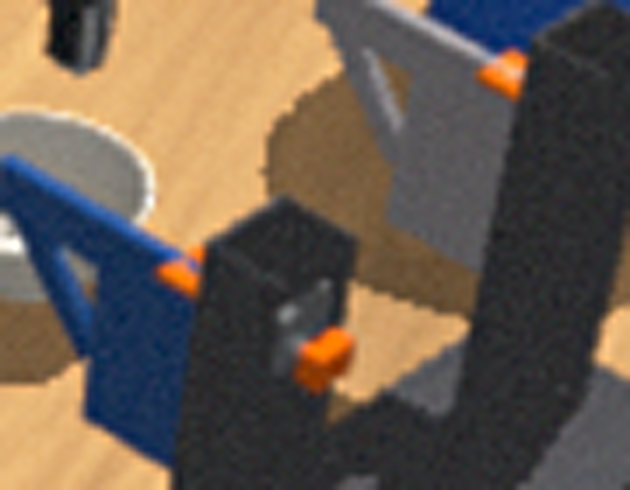

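View pics/w10.png

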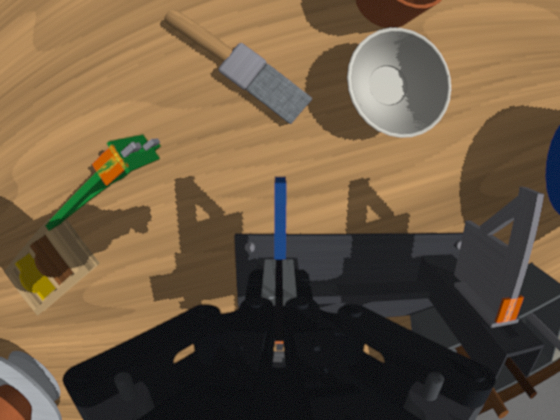

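```bash
python3 - <<'E'
from h import *
D=dict(np.load("s10.npz")); X=cloud(D['d'],D)
sc=lambda x,y,z:(lambda c:(D['cx']+D['fx']*c[0]/c[2],D['cy']+D['fy']*c[1]/c[2]))(D['R']@np.array([*(O0+XR*x+YR*y),z])+D['t'])
for nm,yy in (("blue",0),("steel",220)):
  for z in (180,189):
    print(nm,z,[ (round((u-335)*7),round((v-120)*7)) for u,v in (sc(-130,yy-4,z),sc(-130,yy-4,z-26),sc(-15,yy-13,z),sc(-4,yy-4,z-110+0))])
hsv=cv2.cvtColor(D['p'],cv2.COLOR_RGB2HSV)
L=(X[...,:2]-O0); lx=L@XR; ly=L@YR
for nm,yy in (("blue",0),("steel",220)):
    m=(lx>-115)&(lx<-40)&(abs(ly-yy)<12)&(X[...,2]>140)&(X[...,2]<215)
    if nm=="blue": m&=(hsv[...,0]>100)&(hsv[...,0]<130)&(hsv[...,1]>120)
    q=X[m]; print(nm,m.sum(),np.percentile(q[:,2],[80,90,95,98]).round(1), np.median(ly[m]).round(1))
E
```

```text
blue 180 [(-2, 161), (-7, 208), (183, 289), (187, 488)]
blue 189 [(0, 144), (-5, 192), (186, 272), (189, 473)]
steel 180 [(315, -26), (308, 20), (501, 87), (490, 282)]
steel 189 [(318, -43), (310, 4), (504, 70), (494, 267)]
blue 209 [176.6 179.6 181.1 183.3] -1.3
steel 226 [178.7 181.8 183.1 184.2] 217.4
```

View pics/t10.png

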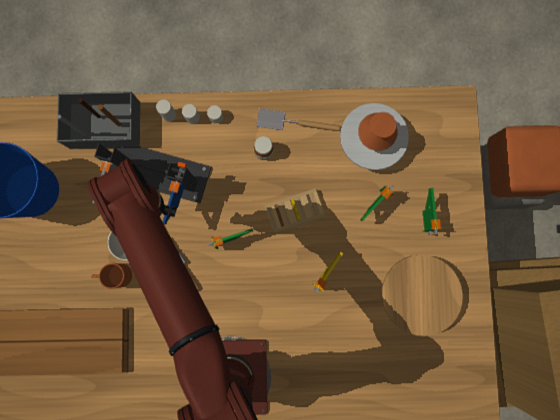

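```bash
python3 - <<'E'
import cv2,numpy as np
a=cv2.imread("pics/s8.png");b=cv2.imread("pics/s10.png")
for nm,(x0,y0,x1,y1) in {"web":(70,290,180,440),"tail":(280,310,365,400)}.items():
    t=a[y0:y1,x0:x1]; r=cv2.matchTemplate(b,t,cv2.TM_CCOEFF_NORMED); _,v,_,m=cv2.minMaxLoc(r); print(nm,v,m[0]-x0,m[1]-y0)
E
```

```text
web 0.9685490727424622 -1 14
tail 0.9975639581680298 0 0
```

```bash
python3 - <<'E'
from h import *
print(robot.job_done(), robot.state()['time'])
E
```

```text
the job is handed in; nothing more can be done
the job is handed in; nothing more can be done
```

I drew the blue bracket out of the holder and hooked both claws into the empty post. I then released it, pressed it home with closed fingers on the orange pad, and handed the job in. No verdict was given. The clock read about 24 s at the last move, well under the 45 s limit.

**Checks that agreed:**
- **Hooking:** pulling back before release met 10 N after 1.7 mm, so the lips were behind the sheet.
- **Press:** the pad travelled 9.0 mm by the arm's reading, from first touch at 3.8 N to a hard stop at 22 N. I pressed about 2 mm further before lifting off; that force was not read.
- **After lift-off:** the bracket looks upright and the latch tail is exactly where it was before pressing. The ribs, bowl and jar look undisturbed, and the robot is clear of everything.

**Checks that disagreed slightly:**
- **Drop by camera:** the scene picture puts the drop at about 7.6 mm, uncertain by about 1 mm, against the arm's 9.0 mm.
- **Height by depth camera:** the blue bracket reads about 2 mm lower than the steel one, which I put down to noise.
- **Rack position:** two wrist views differed by about 2 mm, so I used a joint fit. First contact then came about 2.6 mm before the fit predicted.

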